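# Eject the module tray with the release pin

### The arm

A 6-joint arm with a two-finger parallel gripper is mounted at the origin on the work surface. World frame = base frame: x ahead of the robot, y to its left, z up, the work surface at z = 0. Lengths are in m, angles in rad, forces in N, time in s.
With the tool pointing down it reaches from about 0.35 to 0.775 m from the base axis. Payload 5.5 kg.
Tool frame: the origin (TCP) lies midway between the tips of the shut fingers; the grasp point (between the pads) lies 19 mm behind it; z points along the fingers, y is the line along which they close (so a half turn about z gives the same grasp; the last joint's range is limited). The gripper opens to 85 mm and grips with 20 to 120 N. Pads are 22 mm wide; open, the fingers measure 114 mm over their backs; the gripper's body (76 mm by 85 mm) begins 54 mm behind the grasp point. The pads swing forward as they close: fully open they stand 13 mm farther back than shut.
Start: joints at [-1.457, 0.313, 0.046, 1.304, 0, 1.431], TCP at [0.144, -0.557, 0.231] pointing down, gripper open.
Joint ranges: [-2.76, 2.76], [-0.86, 1.69], [-1.03, 1.26], [-2.2, 2.34], [-1.47, 1.5], [-3.14, 3.14]. Speed limits (rad/s): [2.57, 2.57, 3.14, 3.14, 3.14, 3.14].

### API

Orientations are given as a unit quaternion [w, x, y, z].
In Python, from workcell import env gives the robot as it stands.
- The arm moves only by the tool move_arm, never from a script. Its argument "targets" is a list of rows, each a list of 3 entries, a list of its own where there are three numbers: the shift along the tool's x, y, z in mm, then the turn, a rotation vector about the tool's x, y, z in units of 10 degrees (1.0 is 10 degrees), then the closure, from -1 (fully open) to 1 (shut). In form: [[[dx, dy, dz], [ax, ay, az], gripper], ...]. A call has 1 to 5 rows; each row is the pose to reach, as a shift and turn from the pose commanded when the call began, along the tool's axes at that moment; what a row does not reach only later rows make up. A row lasts 1/8 s, in which the tool goes at most 62.5 mm and 10.7 degrees, less where a joint would pass 70% of its speed; a pose out of reach is approached as far as the arm can. A call with a gripper value outside its range is refused whole. The fingers move at their own pace and stop on an object; "squeeze" is the grip in N (left out, the last holds). Time passes only in rows, so rows that repeat a pose let the fingers close. It gives the time, the measured TCP pose, the force, the opening and the grip force at its end, in the units of the state.
- env.get_state(): the state, without advancing time (a new reading comes with each control period).
- env.read_camera(name): name is "side" or "top"; returns a dict with "pixels" (420x560x3 uint8, red, green, blue), "fovy" (degrees; the focal length in pixels is half the picture's height over the tangent of half this angle, whatever the lens; pixels are square), "cx", "cy" (the principal point, pixels), "dist_coeffs" ([k1, k2, p1, p2, k3] as OpenCV has them; the pictures are not rectified), "extrinsics" (4x4, takes a point from world to camera coordinates). Camera axes: x right, y up, looking along -z (the intrinsics and any distortion apply to the point x, -y, -z); pixel columns grow to the right and rows downward; lengths in m; the calibration is good to about 2 mm. A picture is of the moment at which its call begins. There is no depth.
- env.hand_in(): hands the job in; it is judged then, once.
Trained networks look in a picture, given as the dict that the camera call returned (one of the last four; its "shot" number tells which), for a name from the list of things; names that differ only in an ending like _2 or _b are one class to them, and where a whole thing is asked for, a point or a joint stands for the part that bears it (a point fixed in the world has none). Each returns a list of dicts, best first, with "confidence" (0 to 1); they miss things now and then, are a little off and sometimes report something else, mostly with a low value. They report only what shows in the picture. A call takes as long as a camera call.
- env.spot_in(thing, picture): "centre" ([x, y, z] in m, in world coordinates, good to about 4 mm: the middle of the surface that is visible of it).
- env.regions_of(thing, picture): "mask" (420x560 bool, what is visible of it).
- env.landmark_of(thing, picture): "centre" ([x, y, z] in m, in world coordinates, good to about 4 mm: a listed point, or the origin of a listed thing).
The state is a dict: "clock": time; "joint_pos": joint angles; "qvel": joint speeds; "tau": joint torques, N m; "tcp_pos": TCP position; "orientation": TCP orientation; "wrist_force": force on the tool from outside, world axes, zero at the start; "ft_torque": the same for the moment, N m; "finger_gap": finger opening in m; "grip_force": force on a finger pad.
Only numpy, scipy, OpenCV 4.12 (cv2) and the standard library are available. Lean on these libraries where they do the work, as an engineer would, in place of code of your own. Each camera call takes 0.05 s, during which the arm holds its last target. There are 200 camera calls.

### The job

The circuit module in the wide dock has to come out for service, and its tray is held by a spring latch inside. Take the slender release pin with the disc collar out of its stand, push its tip straight down through the round hole in the lid of the wide dock until the latch lets go and the tray springs out, then put the pin back in its stand, upright and sitting on its collar. Leave the tray where the spring has pushed it.

Things in the scene. Friction and masses are not known exactly. Their poses are not given: they have to be found in the camera images.
- pin_mid (a point): Handle centre of the loose release pin (80 g); z up along it. Round black handle 24 mm thick, 60 long, gripped from above; under it a disc collar 44 wide, 6 thick, its underside 36 below this point; then a steel shaft 8 thick, 80 long, tip 116 below this point. Starts upright in its stand, on its collar. A like stand holds a short driver, fat 38 mm handle, no collar: not wanted.
- hole (a point): Mouth centre of the 28 mm hole in the flat lid of the wide dock: fixed beige case 160 deep (x) x 130 wide x 90 mm high; x to its back, z up. 40 mm below the mouth is a sprung pad (to 9 N): tip 50 mm deep frees the tray, 58 is the stop, 54 is good; hold down 1 s. It springs back. A like dock with a like hole, but 92 mm wide: not wanted.
- tray_front (a point): Middle of the top edge of the front plate (80 wide, 30 high, 8 mm thick) of the wide dock's grey tray, with a green circuit board; axes as the hole's. Latched, it is 132 mm before the hole (-x) and the tray stands 34 mm out of the case; once freed a spring pushes it 32 mm farther out along -x within 1 s and it stays there.
- stand_mouth (a point): Centre of the 28 mm hole at the top of the top plate (76 mm square, 6 thick) of the pin's fixed aluminium stand, 95 mm above the bench; foot 84 mm square, four thin posts; z up. With the pin back, its collar rests on the plate, its handle centre is 36 mm above this point and its tip hangs 7 mm above the foot.

How it is judged:
On the way, in this order (a step that is already met when the one before it is completed fails the run):
1. the pin's tip is at least 30 mm down inside the wide dock's latch hole, the pin within 20 degrees of upright, the tray still latched (horizontal distance between pin_mid and hole below 0.03 m and z of pin_mid in the frame of hole below 0.086 m and angle between pin_mid's own z axis and vertical below 0.35 rad and x of tray_front in the frame of hole above -0.142 m), for 0.02 s.
2. the tray has sprung out by at least 25 mm (x of tray_front in the frame of hole below -0.157 m), for 0.2 s.
At the end, for the whole second after the job is handed in: The wide dock's tray stands out 25 to 63 mm farther than when latched, and the pin is back in its own stand: within 16 mm of the hole's centre, upright within 10 degrees, collar resting on the plate (height within 5 mm), let go (x of tray_front in the frame of hole between -0.195 and -0.157 m and horizontal distance between pin_mid and stand_mouth below 0.016 m and angle between pin_mid's own z axis and vertical below 0.175 rad and z of pin_mid in the frame of stand_mouth between 0.031 and 0.041 m); the robot touches nothing.
It also fails if it takes over 51 s, if anything falls off the work surface, if the arm or the gripper's body presses on something with over 40 N, if the wrist force passes 120 N, or if a joint passes its speed limit or range.

## Working session

There is one attempt and no reset: what is moved stays moved. The work goes in short steps, Python scripts to look and compute and a tool call to move; the robot and the scene stay as the last step left them, time stands still between calls to the robot, and variables do not carry over. Pictures are saved under pics/ and viewed, at most 10 in all, crops included, and the job is handed in when it is done.

Besides the shell and the picture viewer there is one more tool, called after "Emit:" in YAML: its name, and indented under it one key for each argument. move_arm: Moves the arm, as the interface text tells. Its arguments: {"type":"object","properties":{"targets":{"type":"array","items":{"type":"array"}},"squeeze":{"type":"number"}},"required":["targets"]}

```bash
mkdir -p pics; cat > h.py <<'E'
from workcell import env
import numpy as np, cv2
def look(n,save=None):
    p=env.read_camera(n)
    if save: cv2.imwrite(f'pics/{save}.png',cv2.cvtColor(p['pixels'],cv2.COLOR_RGB2BGR))
    return p
def K(p):
    f=210/np.tan(np.radians(p['fovy'])/2)
    return np.array([[f,0,p['cx']],[0,f,p['cy']],[0,0,1.]])
def proj(p,X):
    E=np.array(p['extrinsics']);F=np.diag([1.,-1,-1])
    c=(F@(E[:3,:3]@np.atleast_2d(X).T+E[:3,3:])).T
    return cv2.projectPoints(c,np.zeros(3),np.zeros(3),K(p),np.array(p['dist_coeffs'],float))[0][:,0]
def back(p,uv,z):
    E=np.array(p['extrinsics']);F=np.diag([1.,-1,-1])
    n=cv2.undistortPoints(np.array(uv,float).reshape(-1,1,2),K(p),np.array(p['dist_coeffs'],float))[:,0]
    d=(E[:3,:3].T@(F@np.c_[n,np.ones(len(n))].T)).T
    o=-E[:3,:3].T@E[:3,3]
    return o+d*((z-o[2])/d[:,2])[:,None]
E
python3 - <<'E'
from h import *
for n in('side','top'):
    p=look(n,n+'0')
    E=np.array(p['extrinsics']);print(n,'cam at',(-E[:3,:3].T@E[:3,3]).round(3),p['fovy'])
    for t in('pin_mid','hole','tray_front','stand_mouth'):
        print(t,[(np.round(r['centre'],4).tolist(),round(r['confidence'],2),proj(p,r['centre'])[0].round().tolist()) for r in env.landmark_of(t,p)])
s=env.get_state();print(s['clock'],s['tcp_pos'],s['orientation'],s['finger_gap'])
E
```

```text
side cam at [-0.141  0.554  0.644] 49.465115724457455
pin_mid [([0.435, -0.1677, 0.1303], 0.59, [328.0, 200.0])]
hole [([0.511, 0.3312, 0.0907], 0.77, [113.0, 297.0])]
tray_front [([0.3729, 0.3146, 0.0633], 0.78, [164.0, 345.0])]
stand_mouth [([0.4303, -0.1718, 0.0968], 0.88, [330.0, 212.0])]
top cam at [ 0.451 -0.055  1.185] 47.04122680569818
pin_mid [([0.441, -0.1637, 0.1327], 0.78, [343.0, 236.0])]
hole [([0.5079, 0.3335, 0.086], 0.68, [123.0, 212.0])]
tray_front [([0.3718, 0.3124, 0.0678], 0.7, [136.0, 270.0])]
stand_mouth [([0.4362, -0.1729, 0.0919], 0.72, [345.0, 238.0]), ([0.3779, 0.3137, 0.0663], 0.65, [135.0, 268.0])]
0.5 [ 0.1443707  -0.55659981  0.23127437] [ 3.60665759e-06  9.91956798e-01  1.26576895e-01 -1.13333121e-06] 0.08537974122561225
```

View pics/side0.png

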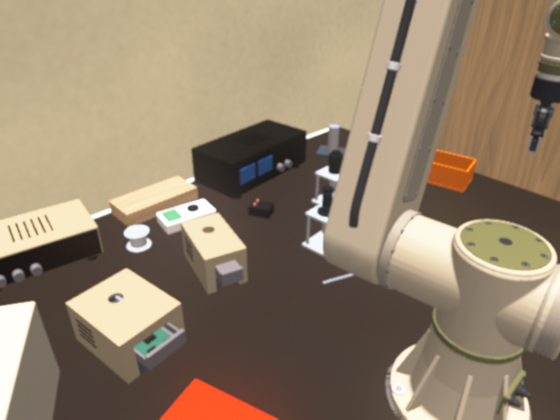

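View pics/top0.png

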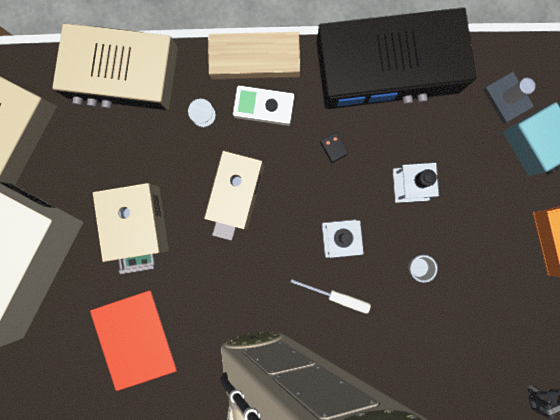

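Top view: the wide dock is at about (125,215) with its hole at (124,213), and the narrow dock's hole is at (236,181). The two stands are at (343,238) and (420,180). I'll enlarge the stands to tell the pin from the driver.

```bash
python3 - <<'E'
import cv2,numpy as np
t=cv2.imread('pics/top0.png');s=cv2.imread('pics/side0.png')
a=cv2.resize(t[150:270,310:450],(400,343),interpolation=3)
b=cv2.resize(s[110:260,290:390],(400,600),interpolation=3)[:, :]
c=cv2.resize(t[170:280,80:180],(400,257*400//400),interpolation=3)
left=np.vstack([a,c]);cv2.imwrite('pics/crop0.png',np.hstack([left,b]))
E
```

```text
(no output)
```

View pics/crop0.png

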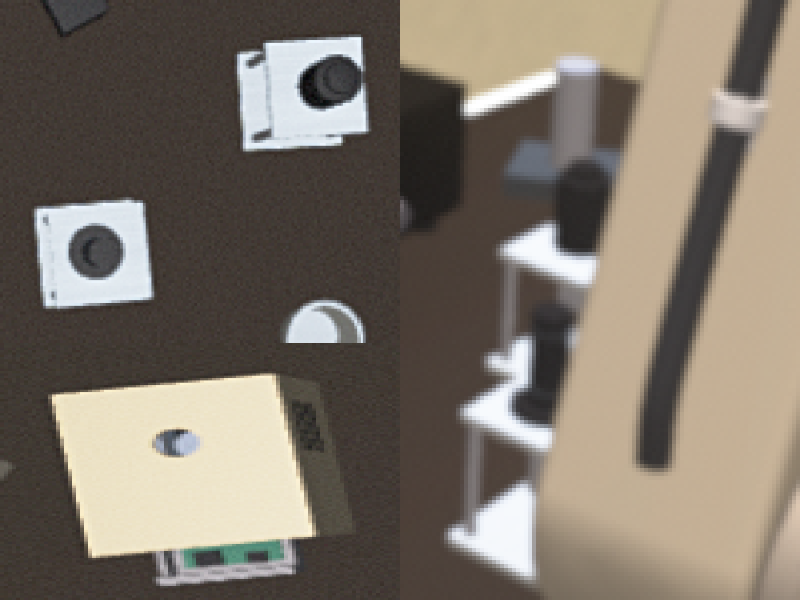

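```bash
python3 - <<'E'
from h import *
p=look('top')
H=back(p,[(124,213)],.09)[0]; print('hole guess',H)
g=cv2.cvtColor(p['pixels'],cv2.COLOR_RGB2GRAY)
# wide dock top-face corners and stand plate colour segmentation
def quad(seed,tol,name):
    m=np.zeros((422,562),np.uint8)
    cv2.floodFill(p['pixels'].copy(),m,seed,255,(tol,)*3,(tol,)*3,cv2.FLOODFILL_MASK_ONLY|cv2.FLOODFILL_FIXED_RANGE|(255<<8))
    m=m[1:-1,1:-1];c=max(cv2.findContours(m,0,2)[0],key=cv2.contourArea)
    r=cv2.minAreaRect(c);print(name,r,cv2.contourArea(c));return cv2.boxPoints(r),m
for seed,z,n in(((110,235),.09,'dock'),((331,250),.095,'stand1'),((402,192),.095,'stand2')):
    for tol in(25,40):
        b,m=quad(seed,tol,n);B=back(p,b,z);print(B[:,:2].round(4).tolist(),B.mean(0)[:2].round(4),[np.linalg.norm(B[i]-B[i-1]).round(3) for i in range(2)],np.degrees(np.arctan2(*(B[1]-B[0])[1::-1])).round(1))
def dark(cx,cy,r,thr,z,n):
    m=np.zeros_like(g);cv2.circle(m,(cx,cy),r,255,-1)
    ys,xs=np.nonzero((m>0)&(g<thr));print(n,len(xs),back(p,[(xs.mean(),ys.mean())],z)[0].round(4),(xs.mean(),ys.mean()),np.ptp(xs),np.ptp(ys))
dark(343,238,14,90,.12,'pin');dark(426,178,14,90,.12,'drv')
print(g[203:224,112:137])
E
```

```text
hole guess [0.50469795 0.33000531 0.09      ]
dock ((125.04007720947266, 221.9833984375), (69.93077850341797, 56.0203857421875), 81.52884674072266) 3767.5
[[0.5558, 0.4031], [0.5713, 0.275], [0.4131, 0.2535], [0.3973, 0.3808]] [0.4844 0.3281] [np.float64(0.16), np.float64(0.129)] -83.1
dock ((125.1666030883789, 222.14236450195312), (70.62791442871094, 56.197227478027344), 81.7028579711914) 3800.0
[[0.5564, 0.4029], [0.5716, 0.2743], [0.4118, 0.2531], [0.3963, 0.3809]] [0.484  0.3278] [np.float64(0.162), np.float64(0.129)] -83.2
stand1 ((342.4371337890625, 238.33932495117188), (34.320892333984375, 37.30738067626953), 84.5596694946289) 1202.5
[[0.4706, -0.121], [0.4764, -0.2053], [0.3991, -0.2103], [0.3934, -0.1263]] [ 0.4349 -0.1657] [np.float64(0.077), np.float64(0.084)] -86.0
stand1 ((342.41351318359375, 238.34156799316406), (34.320892333984375, 37.35478591918945), 84.5596694946289) 1208.5
[[0.4706, -0.1209], [0.4764, -0.2053], [0.3991, -0.2103], [0.3933, -0.1262]] [ 0.4349 -0.1657] [np.float64(0.077), np.float64(0.085)] -86.0
stand2 ((415.5175476074219, 182.2801513671875), (36.6784
[... 2156 characters left out ...]
68 119  91  84 111 161 192 210 225 231
  228 229 228 229 229 230 229]
 [227 226 225 227 224 228 229 233 224 196 152 137 140 159 209 226 230 228
  228 229 230 229 228 229 228]
 [227 226 226 228 226 228 224 229 231 232 233 236 235 232 230 229 228 227
  230 228 228 227 229 229 230]
 [226 226 227 226 226 227 228 228 230 229 229 232 232 231 227 228 228 229
  228 229 230 229 227 229 228]
 [226 227 227 227 227 225 227 227 227 228 227 227 228 228 229 226 227 227
  227 229 228 229 229 228 228]
 [225 227 227 228 227 227 226 227 227 226 226 228 230 227 228 227 229 227
  228 228 228 230 228 229 228]
 [226 227 228 226 227 225 229 228 228 228 228 227 227 227 226 229 227 229
  229 228 229 229 228 228 230]]
```

Side crop: the near stand (top view 343,238) holds the slender handle with the disc collar, so that's the pin. The far stand holds the fat driver. Next I'll move toward a point above the pin, turning the wrist to keep joint 6 within range.

Emit:
move_arm:
  targets:
    - [[380,-302,20],[0,0,-9],-1]
    - [[380,-302,20],[0,0,-9],-1]
    - [[380,-302,20],[0,0,-9],-1]
    - [[380,-302,20],[0,0,-9],-1]
    - [[380,-302,20],[0,0,-9],-1]

```text
clock: 1.18
tcp_pos: [0.3332, -0.3057, 0.2187]
orientation: [0.001, 0.826, 0.563, 0.0]
wrist_force: [1.3, -0.7, -0.6]
finger_gap: 0.0857
grip_force: 0.0
```

```bash
cat >> h.py <<'E'
from scipy.spatial.transform import Rotation as R
def delta(P,yaw=None):
    s=env.get_state();q=np.array(s['orientation']);r=R.from_quat(q[[1,2,3,0]])
    d=r.inv().apply(np.array(P)-s['tcp_pos'])*1000
    y=np.arctan2(*r.as_matrix()[1::-1,0]);t=r.as_matrix()[:,2]
    print('t',round(s['clock'],2),'tcp',np.round(s['tcp_pos'],4),'shift',d.round(1),'yaw',np.degrees(y).round(1),'z',t.round(3),'j',np.round(s['joint_pos'],2),'F',np.round(s['wrist_force'],1),'gap',round(s['finger_gap'],4),'grip',round(s['grip_force'],1))
E
python3 -c "
from h import *
delta([.4355,-.1685,.2])"
```

```text
t 1.18 tcp [ 0.3332 -0.3057  0.2187] shift [165.1  45.1  18.6] yaw 68.6 z [ 0.001 -0.001 -1.   ] j [-0.92  0.08 -0.28  1.21  0.    1.02] F [ 1.3 -0.7 -0.6] gap 0.0857 grip 0.0
```

Emit:
move_arm:
  targets:
    - [[165,45,18],[0,0,-3.5],-1]
    - [[165,45,18],[0,0,-3.5],-1]
    - [[165,45,18],[0,0,-3.5],-1]
    - [[165,45,18],[0,0,-3.5],-1]
    - [[165,45,18],[0,0,-3.5],-1]

```text
clock: 1.8
tcp_pos: [0.4354, -0.17, 0.2005]
orientation: [0.0, 0.62, 0.784, -0.0]
wrist_force: [0.0, -0.1, -0.1]
finger_gap: 0.0853
grip_force: 0.0
```

```bash
python3 - <<'E'
from h import *
delta([.4355,-.1685,.117])
p=look('side','side1')
for t in('pin_mid','stand_mouth'):
    print(t,[(np.round(r['centre'],4).tolist(),round(r['confidence'],2)) for r in env.landmark_of(t,p)])
s=env.get_state()
print(proj(p,[s['tcp_pos'],[.4355,-.1685,.161],[.4355,-.1685,.131],[.4355,-.1685,.098]]))
E
```

```text
t 1.8 tcp [ 0.4354 -0.17    0.2005] shift [ 1.4  0.4 83.5] yaw 103.3 z [ 0. -0. -1.] j [-0.54  0.12 -0.28  1.17 -0.    0.79] F [ 0.  -0.1 -0.1] gap 0.0853 grip 0.0
pin_mid []
stand_mouth []
[[330.6441154  171.66077792]
 [328.6079588  187.63555319]
 [327.7967242  199.14472441]
 [326.92761033 211.43095107]]
```

View pics/side1.png

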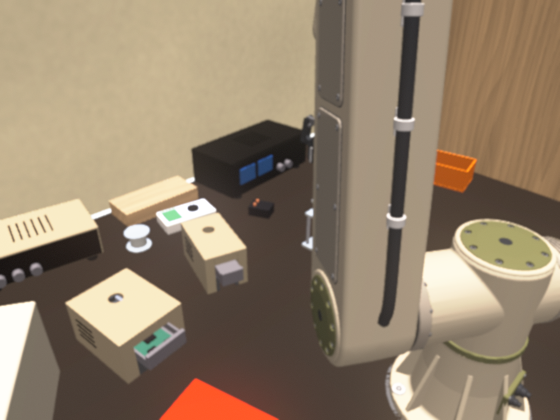

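The arm hides the stand, but the earlier side view agreed with my estimate. I'll descend and close gently.

Emit:
move_arm:
  targets:
    - [[1,0,40],[0,0,0],-1]
    - [[1,0,65],[0,0,0],-1]
    - [[1,0,84],[0,0,0],-1]
    - [[1,0,84],[0,0,0],-1]

```text
clock: 2.45
tcp_pos: [0.4335, -0.1697, 0.1153]
orientation: [-0.001, 0.622, 0.783, -0.0]
wrist_force: [0.4, 0.2, -0.7]
finger_gap: 0.0856
grip_force: 0.0
```

Emit:
move_arm:
  targets:
    - [[0,0,0],[0,0,0],0.2]
    - [[0,0,0],[0,0,0],0.6]
    - [[0,0,0],[0,0,0],1]
    - [[0,0,0],[0,0,0],1]
    - [[0,0,0],[0,0,0],1]
  squeeze: 60

```text
clock: 3.08
tcp_pos: [0.4355, -0.17, 0.1172]
orientation: [0.001, 0.621, 0.784, 0.0]
wrist_force: [-0.3, 0.7, 5.8]
finger_gap: 0.0224
grip_force: 58.5
```

Emit:
move_arm:
  targets:
    - [[0,0,0],[0,0,0],1]
    - [[0,0,0],[0,0,0],1]

```text
clock: 3.32
tcp_pos: [0.4355, -0.17, 0.1172]
orientation: [0.001, 0.621, 0.784, 0.0]
wrist_force: [0.8, -0.4, 6.0]
finger_gap: 0.0226
grip_force: 58.5
```

Emit:
move_arm:
  targets:
    - [[0,0,-20],[0,0,0],1]
    - [[0,0,-60],[0,0,0],1]
    - [[0,0,-100],[0,0,0],1]
    - [[0,0,-125],[0,0,0],1]
    - [[0,0,-125],[0,0,0],1]

```text
clock: 3.95
tcp_pos: [0.4359, -0.1702, 0.2429]
orientation: [0.002, 0.621, 0.784, 0.0]
wrist_force: [-0.2, 0.3, -0.7]
finger_gap: 0.0227
grip_force: 58.8
```

```bash
python3 - <<'E'
from h import *
delta([.50,.26,.242])
delta([.504,.33,.242])
p=look('top','top2')
for t in('pin_mid','stand_mouth','hole'):
    print(t,[(np.round(r['centre'],4).tolist(),round(r['confidence'],2)) for r in env.landmark_of(t,p)])
E
```

```text
t 3.95 tcp [ 0.4359 -0.1702  0.2429] shift [4.040e+02 1.611e+02 3.000e-01] yaw 103.3 z [ 0.003 -0.002 -1.   ] j [-0.54  0.1  -0.19  1.27 -0.    0.8 ] F [-0.2  0.3 -0.7] gap 0.0227 grip 58.8
t 3.95 tcp [ 0.4359 -0.1702  0.2429] shift [4.712e+02 1.811e+02 2.000e-01] yaw 103.3 z [ 0.003 -0.002 -1.   ] j [-0.54  0.1  -0.19  1.27 -0.    0.8 ] F [-0.2  0.3 -0.7] gap 0.0227 grip 58.8
pin_mid []
stand_mouth [([0.4378, -0.1696, 0.0962], 0.8)]
hole [([0.5084, 0.3325, 0.0898], 0.6)]
```

Emit:
move_arm:
  targets:
    - [[40,15,0],[0,0,0],1]
    - [[90,34,0],[0,0,0],1]
    - [[140,54,0],[0,0,0],1]
    - [[190,73,0],[0,0,0],1]
    - [[240,92,0],[0,0,0],1]

```text
clock: 4.78
tcp_pos: [0.4687, 0.0867, 0.24]
orientation: [-0.001, 0.621, 0.784, -0.001]
wrist_force: [1.5, 0.5, -0.7]
finger_gap: 0.0231
grip_force: 58.8
```

Emit:
move_arm:
  targets:
    - [[50,19,0],[0,0,0],1]
    - [[100,38,0],[0,0,0],1]
    - [[150,58,0],[0,0,0],1]
    - [[200,77,0],[0,0,0],1]
    - [[230,89,0],[0,0,0],1]

```text
clock: 5.4
tcp_pos: [0.5025, 0.3316, 0.2392]
orientation: [-0.001, 0.62, 0.785, -0.001]
wrist_force: [0.8, -0.4, -0.5]
finger_gap: 0.023
grip_force: 58.9
```

```bash
python3 - <<'E'
from h import *
delta([.5045,.330,.242])
T=np.array(env.get_state()['tcp_pos'])
for n in('side','top'):
    p=look(n,n+'3')
    for t in('pin_mid','hole','tray_front'):
        print(n,t,[(np.round(r['centre'],4).tolist(),round(r['confidence'],2)) for r in env.landmark_of(t,p)])
    print(proj(p,[T+[0,0,-.102],T+[0,0,.014],[.5045,.33,.09]]).round(1).tolist())
    if n=='side':
        im=cv2.imread('pics/side3.png');cv2.imwrite('pics/side3c.png',cv2.resize(im[180:380,40:240],(600,600),interpolation=3))
E
```

```text
t 5.4 tcp [0.5025 0.3316 0.2392] shift [-2.   1.6 -2.8] yaw 103.4 z [-0.003 -0.001 -1.   ] j [0.45 0.37 0.14 1.35 0.   1.79] F [ 0.8 -0.4 -0.5] gap 0.023 grip 58.9
side pin_mid [([0.4976, 0.3341, 0.2514], 0.68)]
side hole [([0.5105, 0.328, 0.0917], 0.72)]
side tray_front [([0.3721, 0.3136, 0.0645], 0.94), ([0.5097, 0.3285, 0.0895], 0.15)]
[[110.6, 278.9], [97.6, 222.3], [115.7, 298.6]]
top pin_mid [([0.5049, 0.3323, 0.2545], 0.61)]
top hole [([0.5073, 0.3283, 0.0887], 0.61)]
top tray_front [([0.3728, 0.3125, 0.0674], 0.92)]
[[115.8, 213.1], [94.0, 210.8], [124.0, 213.1]]
```

View pics/side3c.png

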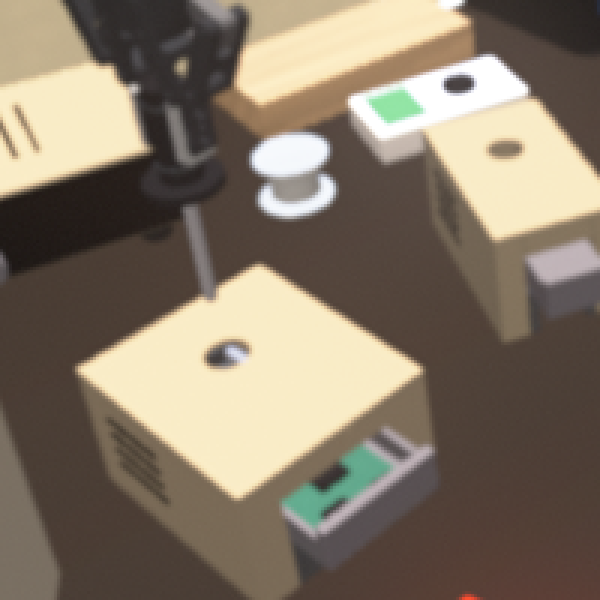

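Side crop: the tip is at about (110,279) px and the hole at (116,298), both within a pixel of my projections, and the tray is still latched. Descending.

Emit:
move_arm:
  targets:
    - [[-2,3,0],[0,0,0],1]
    - [[-2,3,20],[0,0,0],1]
    - [[-2,3,40],[0,0,0],1]
    - [[-2,3,60],[0,0,0],1]
    - [[-2,3,60],[0,0,0],1]
  squeeze: 80

```text
clock: 6.42
tcp_pos: [0.5059, 0.327, 0.18]
orientation: [-0.001, 0.621, 0.784, -0.001]
wrist_force: [0.1, 0.2, -1.2]
finger_gap: 0.022
grip_force: 78.3
```

Emit:
move_arm:
  targets:
    - [[0,0,8],[0,0,0],1]
    - [[0,0,16],[0,0,0],1]
    - [[0,0,23],[0,0,0],1]
    - [[0,0,23],[0,0,0],1]

```text
clock: 6.92
tcp_pos: [0.5063, 0.3279, 0.1577]
orientation: [-0.0, 0.621, 0.784, -0.001]
wrist_force: [-0.6, 0.7, -0.5]
finger_gap: 0.0221
grip_force: 78.3
```

```bash
python3 - <<'E'
from h import *
delta([.506,.330,.138])
p=look('side')
for t in('pin_mid','hole','tray_front'):
    print(t,[(np.round(r['centre'],4).tolist(),round(r['confidence'],2)) for r in env.landmark_of(t,p)])
E
```

```text
t 6.92 tcp [0.5063 0.3279 0.1577] shift [ 2.1  0.2 19.7] yaw 103.3 z [-0.001 -0.001 -1.   ] j [ 0.44  0.4  -0.01  1.16 -0.    1.78] F [-0.6  0.7 -0.5] gap 0.0221 grip 78.3
pin_mid [([0.5007, 0.3292, 0.17], 0.82)]
hole [([0.5081, 0.3291, 0.0895], 0.91)]
tray_front [([0.3725, 0.3114, 0.0649], 0.62)]
```

Depth is about 34 mm with no contact force and the tray still latched. I'll push on to 54 mm and hold.

Emit:
move_arm:
  targets:
    - [[1,0,6],[0,0,0],1]
    - [[1,0,12],[0,0,0],1]
    - [[1,0,16],[0,0,0],1]
    - [[1,0,20],[0,0,0],1]
    - [[1,0,20],[0,0,0],1]

```text
clock: 7.75
tcp_pos: [0.507, 0.3293, 0.1387]
orientation: [0.0, 0.621, 0.784, 0.001]
wrist_force: [1.2, -0.1, 4.4]
finger_gap: 0.0225
grip_force: 78.8
```

Emit:
move_arm:
  targets:
    - [[0,0,0],[0,0,0],1]
    - [[0,0,0],[0,0,0],1]
    - [[0,0,0],[0,0,0],1]
    - [[0,0,0],[0,0,0],1]
    - [[0,0,0],[0,0,0],1]

```text
clock: 8.38
tcp_pos: [0.5069, 0.3292, 0.1386]
orientation: [0.0, 0.621, 0.784, 0.0]
wrist_force: [2.0, 0.5, 4.3]
finger_gap: 0.0218
grip_force: 78.8
```

```bash
python3 - <<'E'
from h import *
delta([.506,.330,.138])
p=look('side')
for t in('pin_mid','hole','tray_front'):
    print(t,[(np.round(r['centre'],4).tolist(),round(r['confidence'],2)) for r in env.landmark_of(t,p)])
E
```

```text
t 8.38 tcp [0.5069 0.3292 0.1386] shift [ 1.  -0.7  0.6] yaw 103.3 z [ 0.001  0.    -1.   ] j [ 0.44  0.41 -0.04  1.12 -0.    1.78] F [2.  0.5 4.3] gap 0.0218 grip 78.8
pin_mid [([0.5023, 0.3323, 0.1551], 0.79)]
hole [([0.5105, 0.331, 0.0897], 0.93)]
tray_front [([0.3432, 0.307, 0.0654], 0.82)]
```

The tray has sprung out by about 30 mm. I'll hold a little longer, then lift out straight.

Emit:
move_arm:
  targets:
    - [[0,0,0],[0,0,0],1]
    - [[0,0,0],[0,0,0],1]
    - [[0,0,0],[0,0,0],1]
    - [[0,0,-15],[0,0,0],1]
    - [[0,0,-40],[0,0,0],1]

```text
clock: 9.2
tcp_pos: [0.5037, 0.3278, 0.1771]
orientation: [-0.002, 0.621, 0.784, -0.003]
wrist_force: [0.5, -0.4, -1.1]
finger_gap: 0.0224
grip_force: 78.4
```

Emit:
move_arm:
  targets:
    - [[0,0,-25],[0,0,0],1]
    - [[0,0,-50],[0,0,0],1]
    - [[0,0,-66],[0,0,0],1]
    - [[0,0,-66],[0,0,0],1]

```text
clock: 9.7
tcp_pos: [0.5062, 0.329, 0.2451]
orientation: [0.0, 0.621, 0.784, -0.0]
wrist_force: [-0.9, 0.7, -0.8]
finger_gap: 0.0225
grip_force: 78.4
```

```bash
python3 - <<'E'
from h import *
delta([.437,-.170,.243])
T=np.array(env.get_state()['tcp_pos'])
p=look('side','side5')
for t in('pin_mid','tray_front'):
    print(t,[(np.round(r['centre'],4).tolist(),round(r['confidence'],2)) for r in env.landmark_of(t,p)])
print(proj(p,[T+[0,0,-.102],T+[0,0,-.022],T+[0,0,.014]]).round(1).tolist())
im=cv2.imread('pics/side5.png');cv2.imwrite('pics/side5c.png',cv2.resize(im[180:380,40:240],(600,600),interpolation=3))
E
```

```text
t 9.7 tcp [0.5062 0.329  0.2451] shift [-469.8 -181.8    2.1] yaw 103.3 z [-0. -0. -1.] j [ 0.44  0.37  0.16  1.36 -0.    1.78] F [-0.9  0.7 -0.8] gap 0.0225 grip 78.4
pin_mid [([0.501, 0.3314, 0.2603], 0.68)]
tray_front [([0.3348, 0.3045, 0.0275], 0.97)]
[[110.3, 274.6], [101.6, 236.4], [97.4, 217.8]]
```

View pics/side5c.png

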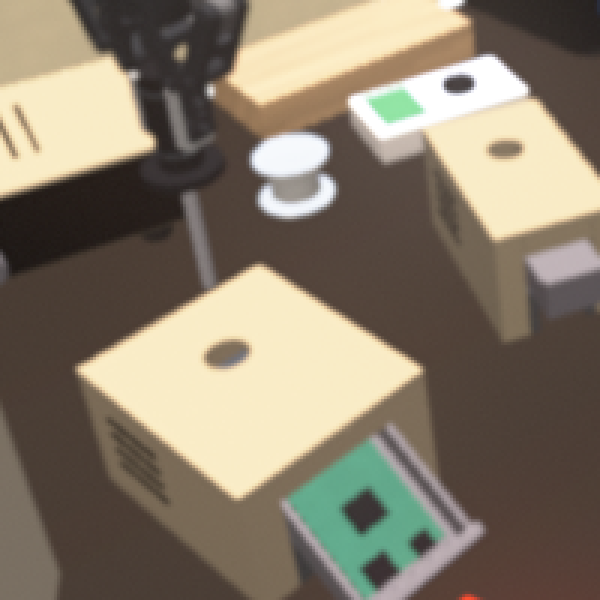

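The crop shows the tray well out, and the tip at (110,276) px is within about 1 px of prediction, so the pin hasn't slipped. Going back to the stand.

Emit:
move_arm:
  targets:
    - [[-40,-15,0],[0,0,0],1]
    - [[-90,-35,0],[0,0,0],1]
    - [[-140,-54,0],[0,0,0],1]
    - [[-190,-74,0],[0,0,0],1]
    - [[-240,-93,0],[0,0,0],1]

```text
clock: 10.48
tcp_pos: [0.4696, 0.0726, 0.2433]
orientation: [-0.001, 0.621, 0.784, -0.001]
wrist_force: [1.2, -0.4, -0.1]
finger_gap: 0.0226
grip_force: 78.4
```

Emit:
move_arm:
  targets:
    - [[-50,-19,0],[0,0,0],1]
    - [[-100,-39,0],[0,0,0],1]
    - [[-150,-58,0],[0,0,0],1]
    - [[-200,-77,0],[0,0,0],1]
    - [[-230,-89,0],[0,0,0],1]

```text
clock: 11.1
tcp_pos: [0.4359, -0.1721, 0.2433]
orientation: [-0.001, 0.622, 0.783, -0.0]
wrist_force: [0.5, -0.2, -1.4]
finger_gap: 0.0222
grip_force: 78.4
```

```bash
python3 - <<'E'
from h import *
for k in range(2):
  p=look('top','top6' if k else None)
  for t in('stand_mouth','pin_mid','tray_front','hole'):
    print(t,[(np.round(r['centre'],4).tolist(),round(r['confidence'],2)) for r in env.landmark_of(t,p)])
delta([.436,-.170,.243])
E
```

```text
stand_mouth [([0.4373, -0.1696, 0.0947], 0.57)]
pin_mid []
tray_front [([0.3356, 0.3048, 0.0267], 0.62)]
hole [([0.5071, 0.3292, 0.0901], 0.56)]
stand_mouth [([0.4357, -0.1701, 0.0961], 0.85)]
pin_mid []
tray_front [([0.3362, 0.3089, 0.0269], 0.73)]
hole [([0.51, 0.3289, 0.0884], 0.66)]
t 11.6 tcp [ 0.4372 -0.1692  0.2444] shift [-0.5 -1.3  1.4] yaw 103.4 z [-0.  0. -1.] j [-0.54  0.1  -0.19  1.28  0.    0.8 ] F [ 0.1  0.3 -0. ] gap 0.0226 grip 78.5
```

Emit:
move_arm:
  targets:
    - [[0,-1,20],[0,0,0],1]
    - [[0,-1,40],[0,0,0],1]
    - [[0,-1,60],[0,0,0],1]
    - [[0,-1,80],[0,0,0],1]
    - [[0,-1,100],[0,0,0],1]

```text
clock: 12.22
tcp_pos: [0.4363, -0.1697, 0.1439]
orientation: [0.0, 0.62, 0.784, 0.0]
wrist_force: [-0.9, 1.0, -0.7]
finger_gap: 0.0222
grip_force: 78.5
```

Emit:
move_arm:
  targets:
    - [[0,0,8],[0,0,0],1]
    - [[0,0,15],[0,0,0],1]
    - [[0,0,20],[0,0,0],1]
    - [[0,0,24],[0,0,0],1]
    - [[0,0,24],[0,0,0],1]

```text
clock: 12.85
tcp_pos: [0.4361, -0.1704, 0.1204]
orientation: [-0.0, 0.621, 0.784, -0.0]
wrist_force: [0.3, -0.3, -0.8]
finger_gap: 0.0225
grip_force: 78.5
```

```bash
python3 -c "
from h import *
delta([.4365,-.170,.117])"
```

```text
t 12.85 tcp [ 0.4361 -0.1704  0.1204] shift [0.3 0.5 3.4] yaw 103.3 z [-0. -0. -1.] j [-0.54  0.18 -0.42  0.98 -0.    0.8 ] F [ 0.3 -0.3 -0.8] gap 0.0225 grip 78.5
```

Emit:
move_arm:
  targets:
    - [[0,0,1],[0,0,0],1]
    - [[0,0,2],[0,0,0],1]
    - [[0,0,3],[0,0,0],1]
    - [[0,0,4],[0,0,0],1]
    - [[0,0,4],[0,0,0],1]
  squeeze: 20

```text
clock: 13.48
tcp_pos: [0.4362, -0.1705, 0.1173]
orientation: [0.0, 0.621, 0.784, -0.0]
wrist_force: [-2.2, 1.6, 6.2]
finger_gap: 0.0222
grip_force: 79.4
```

Contact at the same height as when I gripped it, so the collar is seated. Releasing slowly and retreating upward.

Emit:
move_arm:
  targets:
    - [[0,0,0],[0,0,0],0.3]
    - [[0,0,0],[0,0,0],0.1]
    - [[0,0,0],[0,0,0],-0.4]
    - [[0,0,0],[0,0,0],-1]
    - [[0,0,0],[0,0,0],-1]

```text
clock: 14.1
tcp_pos: [0.4361, -0.1704, 0.1163]
orientation: [-0.0, 0.621, 0.784, -0.0]
wrist_force: [-0.1, -0.3, -1.1]
finger_gap: 0.085
grip_force: 0.0
```

Emit:
move_arm:
  targets:
    - [[0,0,0],[0,0,0],-1]
    - [[0,0,-20],[0,0,0],-1]
    - [[0,0,-60],[0,0,0],-1]
    - [[0,0,-100],[0,0,0],-1]
    - [[0,0,-120],[0,0,0],-1]

```text
clock: 14.72
tcp_pos: [0.4369, -0.1708, 0.2388]
orientation: [0.002, 0.621, 0.784, 0.0]
wrist_force: [0.2, 0.3, 0.1]
finger_gap: 0.0853
grip_force: 0.0
```

Emit:
move_arm:
  targets:
    - [[-60,0,0],[0,0,0],-1]
    - [[-120,0,0],[0,0,0],-1]
    - [[-180,0,0],[0,0,0],-1]
    - [[-230,0,0],[0,0,0],-1]
    - [[-230,0,0],[0,0,0],-1]

```text
clock: 15.35
tcp_pos: [0.4888, -0.3977, 0.2345]
orientation: [-0.0, 0.622, 0.783, -0.0]
wrist_force: [-0.4, 0.2, 0.1]
finger_gap: 0.0852
grip_force: 0.0
```

```bash
python3 - <<'E'
from h import *
delta([.436,-.170,.243])
for n in('side','top'):
  p=look(n,n+'7')
  for t in('pin_mid','stand_mouth','tray_front','hole'):
    print(n,t,[(np.round(r['centre'],4).tolist(),round(r['confidence'],2)) for r in env.landmark_of(t,p)])
a=cv2.imread('pics/top7.png');b=cv2.imread('pics/side7.png')
cv2.imwrite('pics/c7.png',np.hstack([np.vstack([cv2.resize(a[200:275,300:400],(400,300),interpolation=3),cv2.resize(a[200:290,70:190],(400,300),interpolation=3)]),cv2.resize(b[130:280,280:380],(400,600),interpolation=3)]))
E
```

```text
t 15.35 tcp [ 0.4888 -0.3977  0.2345] shift [233.7  -0.   -8.3] yaw 103.1 z [-0.001  0.    -1.   ] j [-0.81  0.42  0.22  1.36 -0.    0.53] F [-0.4  0.2  0.1] gap 0.0852 grip 0.0
side pin_mid []
side stand_mouth [([0.4319, -0.1729, 0.0943], 0.55)]
side tray_front [([0.3341, 0.307, 0.0257], 0.97)]
side hole [([0.5107, 0.3286, 0.0917], 0.88)]
top pin_mid [([0.4377, -0.1697, 0.1334], 0.76)]
top stand_mouth [([0.4352, -0.1741, 0.0926], 0.92)]
top tray_front [([0.3374, 0.3069, 0.0287], 0.86)]
top hole [([0.5063, 0.3323, 0.0867], 0.74)]
```

View pics/c7.png

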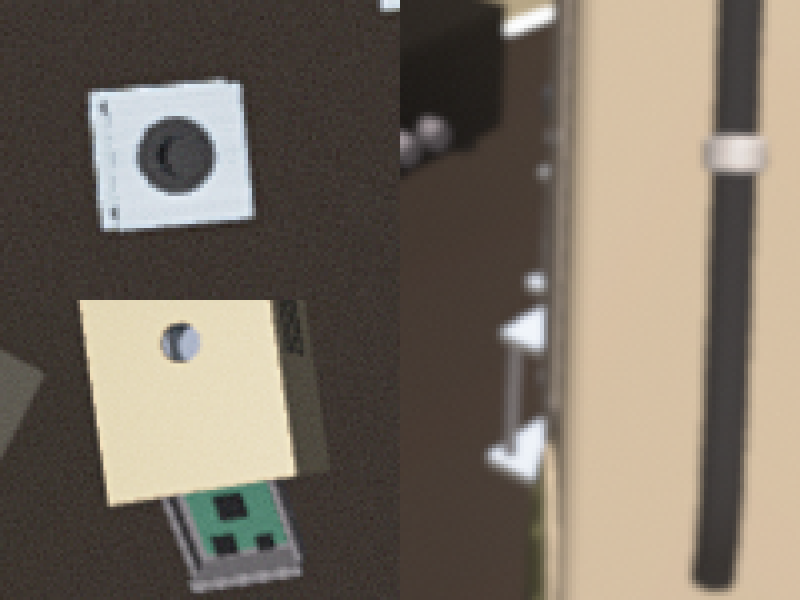

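The pin is upright on its collar, centred on the plate. The tray front is about 174 mm before the hole, within the 157–195 mm range. Handing in.

```bash
python3 -c "
from workcell import env
print(env.hand_in())"
```

```text
the job is handed in; nothing more can be done
None
```

I released the wide dock's tray with the pin, put the pin back upright on its collar in its stand, and handed the job in at about 15.5 s on the robot's clock; no verdict came back. The last camera readings put the tray front about 174 mm before the hole and its top edge about 38 mm lower than when latched, so the tray may be drooping.

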